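# Hardness check at both ends of a machine roll

## Robot

A 7-joint arm with a two-finger parallel gripper is mounted at the origin on the work surface. World frame = base frame: x ahead of the robot, y to its left, z up, the work surface at z = 0. Lengths are in m, angles in degrees, forces in N, time in s.
With the tool pointing down it reaches from about 0.425 to 0.95 m from the base axis. Payload 4.7 kg.
Tool frame: the origin (TCP) lies between the finger pads; the fingertips stand 17 mm ahead of it and the grasp point (between the pads) lies 2 mm behind it (env.finger_overhang is the y of the fingertips in the tool frame, in m); y points along the fingers, x is the direction in which the jaws open and shut, and the axes are right-handed (so a half turn about y gives the same grasp; the last joint's range is limited). The gripper opens to 85 mm and grips with 20 to 120 N. Pads are 22 mm wide; open, the fingers measure 114 mm over their backs; the gripper's body (76 mm by 85 mm) begins 54 mm behind the grasp point. The pads swing forward as they close: fully open they stand 13 mm farther back than shut.
Start: joints at [-66.973, 26.849, -2.785, 87.806, 1.381, 65.374, -4.715], TCP at [0.282, 0.613, 0.248] pointing down, gripper open.
Joint ranges: [-148.3, 148.3], [-19.14, 114.17], [-79.39, 73.82], [5.75, 140.21], [-59.74, 239.74], [12.07, 113.84], [-152.46, 152.46]. Speed limits (degrees/s): [147.25, 147.25, 180, 180, 180, 180, 180].

## Interface

Orientations are given as a 3x3 rotation matrix whose columns are the frame's x, y, z axes.
In Python, from rig import env gives the robot as it stands.
- The arm moves only by the shell command python3 -m inch 'ROWS' [FORCE]. ROWS is JSON, a list of rows, each a list of 7 numbers: the turn, a rotation vector about the tool's x, y, z in degrees, then the shift along the tool's x, y, z in mm, then the gripper command: -1 is fully open, 1 is shut, values between are in proportion. A call has 1 to 10 rows; each row shifts and turns the commanded pose from where the row before left it, along the tool's axes as they then stand; what a row does not reach is not made up. A row lasts 1/12 s, in which the tool goes at most 41.7 mm and 7.16 degrees, less where a joint would pass 70% of its speed; a pose out of reach is approached as far as the arm can. A call with a gripper value outside its range is refused whole. The fingers move at their own pace and stop on an object; FORCE is the grip in N (left out, the last holds). Time passes only in rows, so rows that do not move let the fingers close. It gives the time, the measured TCP pose, the force and the opening at its end, in the units of the state.
- env.sense(): the state, without advancing time (a new reading comes with each control period).
- env.capture(name): name is "side" or "top"; returns (picture, depth): 400x640x3 uint8, blue, green, red; 400x640 float32, m along the optical axis (not along the pixel's ray), 0 where there is no reading.
- env.calibration(name): a dict with "fovy" (degrees; the focal length in pixels is half the picture's height over the tangent of half this angle, whatever the lens; pixels are square), "cx", "cy" (the principal point, pixels), "k1" (the pictures are not rectified: a ray, as slopes to the right and down, at radius r is drawn at 1 + k1 r^2 times it, then the intrinsics apply), "world_to_cam" (4x4, takes a point from world to camera coordinates). Camera axes: x right, y up, looking along -z (the intrinsics and any distortion apply to the point x, -y, -z); pixel columns grow to the right and rows downward; lengths in m; the calibration is good to about 2 mm. A picture is of the moment at which its call begins. calibration takes no time and is no camera call.
- env.finish_job(): hands the job in, once; it reports no verdict.
Trained networks look in the newest picture that a camera, given by its name, has taken for a name from the list of things; names that differ only in an ending like _2 or _b are one class to them, and where a whole thing is asked for, a point or a joint stands for the part that bears it (a point fixed in the world has none). Each returns a list of dicts, best first, with "conf" (0 to 1); they miss things now and then, are a little off and sometimes report something else, mostly with a low value. They report only what shows in the picture. A call takes as long as a camera call. They do not tell look-alikes from the thing itself.
- env.spot_in(camera, label): "position" ([column, row] in pixels, amid what is visible of it).
The state is a dict: "time_s": time; "joint_positions": joint angles; "qvel": joint speeds; "joint_efforts": joint torques, N m; "tool_pos": TCP position; "tool_rot": TCP orientation; "contact_force": force on the tool from outside, world axes, zero at the start; "torque": the same for the moment, N m; "width": finger opening in m.
Only numpy, scipy, OpenCV 4.12 (cv2) and the standard library are available. Lean on these libraries where they do the work, as an engineer would, in place of code of your own. Each camera call takes 0.05 s, during which the arm holds its last target.

## Task

Check the hardness of the steel roll at both ends: take the hardness probe out of its stand and hold it still for two seconds on the ringed spot at the end away from the toothed pulley, tip inside the drawn ring, probe square to the roll's surface, pressing gently so that the sprung tip goes about half way in. Then take it to the ringed spot at the pulley end in the same way, and finish there, still holding the probe pressed on the spot; do not put it down or let go. Leave the other things on the bench where they are.

Things in the scene. Friction and masses are not known exactly. Their poses are not given: they have to be found in the camera images.
- probe: Pen-shaped hardness probe, 0.2 kg, upright in its stand. Origin on its axis at the shoulder on the stand's rim; +z away from the tip. Grey grip 34 mm (x, display on +x) by 26 mm (y), z = 8 to 85 mm: grip it across y near z = 55 mm. Collar 36 mm diameter below it, steel nose 20 mm diameter to z = -50 mm, sprung tip 6 mm diameter to z = -64 mm. Its turn about its own axis does not matter.
- probe_point (a point): The very end of the probe's sprung tip, on the probe's axis, 64 mm below the probe's origin when not pressed in; z along the probe's axis, away from the tip.
- plunger (a joint): How far the sprung tip is pushed into the nose, in m: 0 = out, 0.010 = all the way in (half way is 0.005). It starts to move at about 2 N and takes about 5 N half way, 8 N fully in (0.6 N per mm).
- stand: Fixed bench stand: dark round foot 90 mm diameter, 14 mm thick, with an upright black tube, 40 mm outside, 25 mm bore, rim 85 mm above the bench. The probe's nose and tip hang 64 mm down in the bore: lift it straight up. Origin at the centre of the foot's underside.
- rollstand: Fixed roll stand: aluminium base plate 150 x 250 x 12 mm, two side plates (110 mm along x, 16 mm thick, 105 mm high over the bench, at y = -102 and +102 mm) with the roll's shaft (20 mm diameter, 320 mm long, along y, 70 mm above the bench). Origin at the centre of the base plate's underside, z up, y along the roll.
- roll: Hardened steel roll, 80 mm diameter, 180 mm long, between the side plates, locked against turning. Origin at the middle of its axis, y along the axis, z towards the line of the two ringed spots, which leans 0.1 to 0.6 rad from straight up to the -x side of the roll stand (the robot's side).
- spot_l (a point): Centre of the drawn ring on the roll's surface 60 mm to the +y side of the roll's middle. The ring is a thin black pen line, 16 mm diameter. z points straight out of the surface (radially, from the roll's axis).
- spot_r (a point): The same drawn ring on the -y side, 60 mm from the roll's middle; z points straight out of the surface.
- pulley: Toothed belt pulley with two flanges, 68 mm diameter, 24 mm wide, fixed on one of the shaft's two ends (either one), 140 mm from the roll's middle. Origin at its centre on the shaft axis. The spot nearest to it is the pulley-end spot.
- collar: Plain dark shaft collar, 36 mm diameter, 14 mm wide, on the other end of the shaft. Origin at its centre.
- tin: Bystander: closed metal tin, 72 mm diameter, 85 mm high, standing loose on the bench; origin at the centre of its underside.
- wrench: Bystander: steel wrench, 170 mm long, lying loose on the bench.
- bearing: Bystander: spare bearing, a steel ring 52 mm outer and 25 mm inner diameter, 15 mm high, lying loose on the bench; origin at the centre of its underside.
Not all that is in view belongs to the job. Leave any yellow look-alike of the probe alone.

How it is judged (in metres and radians):
On the way:
1. the probe, held in the fingers, is pressed half way and square on the ringed spot at the end away from the pulley, and kept there still for about two seconds (((horizontal distance between pulley and spot_l above 0.14 m and distance between probe_point and spot_l below 0.007 m and angle between the z axis of probe and the z axis of spot_l, either way round below 0.15 rad and value of joint plunger between 0.0025 and 0.0075 m and contact force between probe and roll above 1 N and contact force between probe and the fingers above 2 N and linear speed of probe below 0.02 m/s and contact force between probe and stand below 0.1 N) or (horizontal distance between pulley and spot_r above 0.14 m and distance between probe_point and spot_r below 0.007 m and angle between the z axis of probe and the z axis of spot_r, either way round below 0.15 rad and value of joint plunger between 0.0025 and 0.0075 m and contact force between probe and roll above 1 N and contact force between probe and the fingers above 2 N and linear speed of probe below 0.02 m/s and contact force between probe and stand below 0.1 N))), for 1.6 s.
At the end, for the whole second after the job is handed in: Held in the fingers and still, the tip is within 7 mm of the ring centre at the pulley end, the axis within 0.15 rad of square to the surface, the sprung tip 2.5 to 7.5 mm in against the roll; before that the same for 1.6 s at the other end (((horizontal distance between pulley and spot_l below 0.14 m and distance between probe_point and spot_l below 0.007 m and angle between the z axis of probe and the z axis of spot_l, either way round below 0.15 rad and value of joint plunger between 0.0025 and 0.0075 m and contact force between probe and roll above 1 N and contact force between probe and the fingers above 2 N and linear speed of probe below 0.02 m/s and contact force between probe and stand below 0.1 N) or (horizontal distance between pulley and spot_r below 0.14 m and distance between probe_point and spot_r below 0.007 m and angle between the z axis of probe and the z axis of spot_r, either way round below 0.15 rad and value of joint plunger between 0.0025 and 0.0075 m and contact force between probe and roll above 1 N and contact force between probe and the fingers above 2 N and linear speed of probe below 0.02 m/s and contact force between probe and stand below 0.1 N))); the arm keeps its last pose, push and grip.
It fails at once if the probe is pressed hard (over 20 N) against the roll (contact force between probe and roll above 20 N).
It fails at once if the tin is pushed away (over 30 mm) (distance of tin from where it was at the start of the episode above 0.03 m).
It fails at once if the wrench is pushed away (over 30 mm) (distance of wrench from where it was at the start of the episode above 0.03 m).
It fails at once if the bearing is pushed away (over 30 mm) (distance of bearing from where it was at the start of the episode above 0.03 m).
It also fails if it takes over 48 s, if anything falls off the work surface, if the arm or the gripper's body presses on something with over 40 N, if the wrist force passes 120 N, or if a joint passes its speed limit or range.

## Working session

There is one attempt and no reset: what is moved stays moved. The work goes in short steps, Python scripts to look and compute and a shell command to move; the robot and the scene stay as the last step left them, time stands still between calls to the robot, and variables do not carry over. Pictures are saved under pics/ and viewed, and the job is handed in when it is done.

```bash
ls; mkdir -p pics; python3 - <<'E'
from rig import env
import cv2
s=env.sense();print({k:s[k] for k in('time_s','tool_pos','tool_rot','width','contact_force')})
for n in('side','top'):
    p,d=env.capture(n);cv2.imwrite(f'pics/{n}0.png',p);c=env.calibration(n);print(n,c)
    for l in('probe','stand','roll','rollstand','pulley','collar','spot_l','spot_r','tin','wrench','bearing'):
        print(l,[(x['position'],round(x['conf'],2)) for x in env.spot_in(n,l)][:4])
print(env.sense()['time_s'])
E
```

```text
pics
{'time_s': 0.0, 'tool_pos': array([0.2815801 , 0.61283713, 0.24723935]), 'tool_rot': array([[ 4.17514674e-01, -7.96018037e-04, -9.08669832e-01],
       [ 9.08667960e-01, -1.84504047e-03,  4.17515430e-01],
       [-2.00888243e-03, -9.99997981e-01, -4.70153869e-05]]), 'width': 0.08556465370147488, 'contact_force': array([0.18463705, 0.05343169, 1.02726421])}
side {'fovy': 46.280442326160525, 'cx': 321.1721896589633, 'cy': 197.11282439611412, 'k1': -0.02882212208397776, 'world_to_cam': array([[-0.76511146, -0.64389616, -0.00147813,  0.41510767],
       [ 0.32174124, -0.38429642,  0.86533163, -0.26211051],
       [-0.55775176,  0.66159958,  0.50119755, -0.7605939 ],
       [ 0.        ,  0.        ,  0.        ,  1.        ]])}
probe [([326.0, 263.8], 0.64)]
stand [([265.1, 326.5], 0.84)]
roll [([330.9, 196.1], 0.93)]
rollstand [([326.8, 212.6], 0.57)]
pulley [([372.2, 170.6], 0.58)]
collar [([332.4, 194.6], 0.63), ([282.4, 219.9], 0.58)]
spot_l [([330.2, 198.0], 0.9), ([192.0, 283.1], 0.71)]
spot_r [([330.2, 198.0], 0.9), ([192.0, 283.1], 0.71)]
tin [([172.4, 239.1], 0.74)]
wrench 
[... 226 characters left out ...]
  1.00525027e-03,
        -1.78315911e-02],
       [ 9.90111355e-01,  2.81055077e-02,  1.37439390e-01,
        -5.77961647e-01],
       [-1.37412777e-01, -2.88533767e-03,  9.90509669e-01,
        -1.36923092e+00],
       [ 0.00000000e+00,  0.00000000e+00,  0.00000000e+00,
         1.00000000e+00]])}
probe [([243.1, 264.4], 0.67), ([205.6, 245.1], 0.51)]
stand [([213.1, 249.7], 0.59)]
roll [([324.7, 203.5], 0.63)]
rollstand [([326.3, 206.9], 0.76), ([326.8, 202.0], 0.5)]
pulley [([374.8, 209.6], 0.51)]
collar [([325.9, 202.3], 0.27)]
spot_l [([326.2, 202.1], 0.59)]
spot_r [([326.2, 202.1], 0.59)]
tin [([223.9, 139.3], 0.97)]
wrench [([428.1, 269.1], 0.89)]
bearing [([210.4, 176.1], 0.66)]
1.2
```

View pics/side0.png

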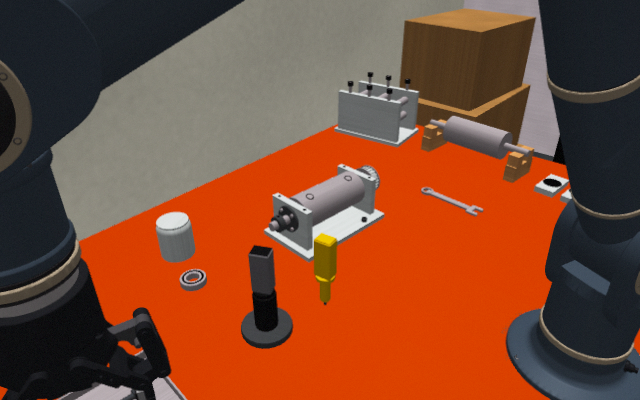

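View pics/top0.png

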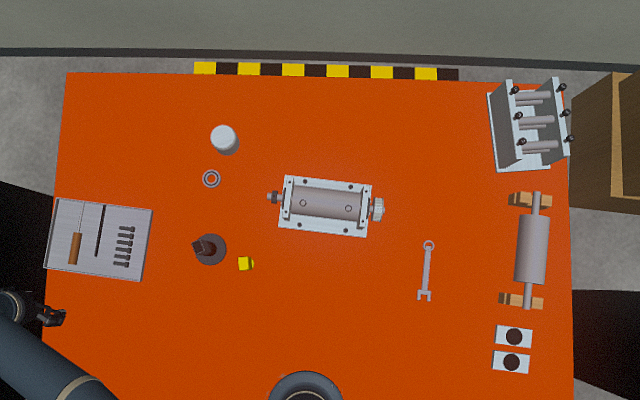

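```bash
python3 - <<'E'
import cv2
t=cv2.imread('pics/top0.png');s=cv2.imread('pics/side0.png')
cv2.imwrite('pics/topc.png',cv2.resize(t[150:300,180:400],None,fx=3.6,fy=3.6,interpolation=cv2.INTER_CUBIC))
cv2.imwrite('pics/sidec.png',cv2.resize(s[140:360,230:450],None,fx=2.7,fy=2.7,interpolation=cv2.INTER_CUBIC))
E
```

```text
(no output)
```

View pics/topc.png

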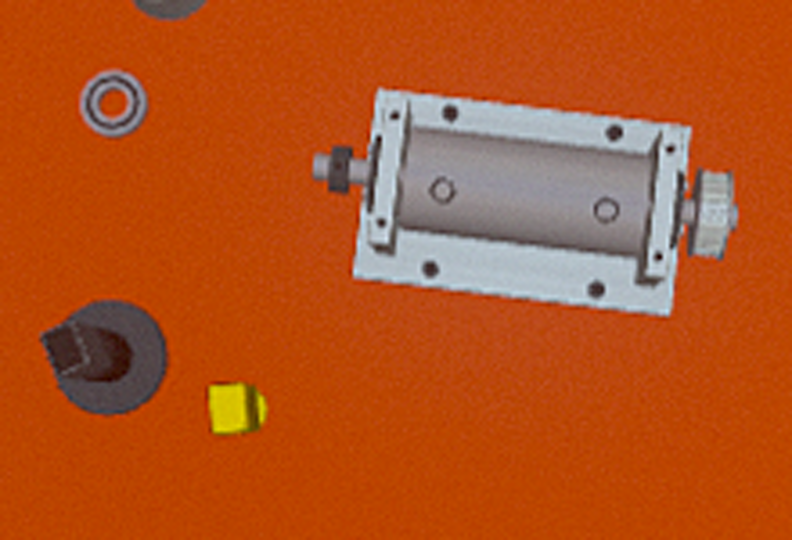

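View pics/sidec.png

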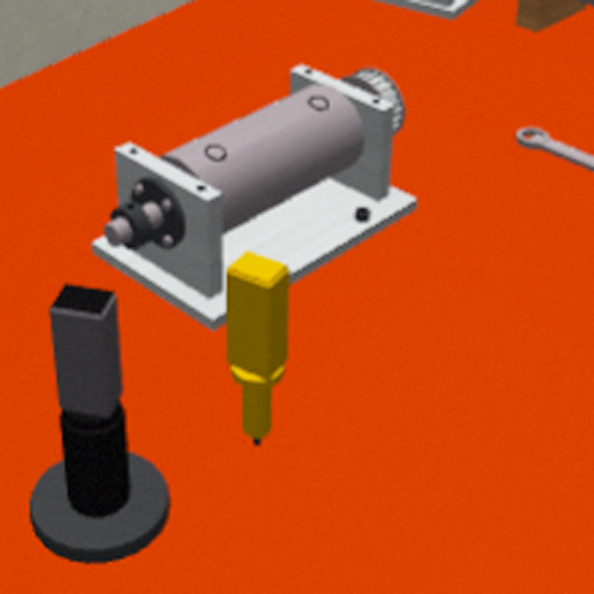

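The things that could be taken for the probe are the grey/black one in the dark stand (side 262,275; top 205,246) and the yellow look-alike (side 325,260; top 245,263). I choose the grey one, and the crops confirm it. The pulley is at the right end (top 377,209). The rings are at about top (303,203) and (348,208), and side (310,197) and (348,178).

```bash
cat > h.py <<'E'
import numpy as np, cv2
from scipy.optimize import least_squares
from rig import env
def K(c):
    f=200/np.tan(np.radians(c['fovy'])/2); return np.array([[f,0,c['cx']],[0,f,c['cy']],[0,0,1.]]),np.array([c['k1'],0,0,0.])
def ray(n,px):
    c=env.calibration(n);k,d=K(c)
    u=cv2.undistortPoints(np.array(px,float).reshape(-1,1,2),k,d).reshape(-1,2)
    W=np.array(c['world_to_cam']);R=W[:3,:3];o=-R.T@W[:3,3]
    v=np.c_[u[:,0],-u[:,1],-np.ones(len(u))]@R   # unit depth
    return o,v
def proj(n,P):
    c=env.calibration(n);k,d=K(c);W=np.array(c['world_to_cam']);q=np.atleast_2d(P)@W[:3,:3].T+W[:3,3]
    q=q*[1,-1,-1]
    return cv2.projectPoints(q,np.zeros(3),np.zeros(3),k,d)[0].reshape(-1,2)
def cloud(n,dep,box):
    x0,y0,x1,y1=box;X,Y=np.meshgrid(np.arange(x0,x1),np.arange(y0,y1));px=np.c_[X.ravel(),Y.ravel()]
    o,v=ray(n,px);D=dep[px[:,1],px[:,0]];return o+v*D[:,None],px,D>0
def tri(a,b):
    o1,v1=ray('side',a);o2,v2=ray('top',b);v1=v1[0];v2=v2[0]
    s=np.linalg.lstsq(np.c_[v1,-v2],o2-o1,rcond=None)[0];p,q=o1+v1*s[0],o2+v2*s[1]
    return (p+q)/2,np.linalg.norm(p-q)
E
python3 - <<'E'
from h import *
np.set_printoptions(precision=4,suppress=True)
D={}
for n in('side','top'):
    p,d=env.capture(n);D[n]=d;np.save(n+'_d.npy',d)
    print(n,ray(n,[[0,0]])[0])
print('ringL',tri([310,197],[303,203]),'ringR',tri([348,178],[348.4,208.3]))
for n,b in(('side',(235,235,300,350)),('top',(185,230,230,270))):
    P,px,ok=cloud(n,D[n],b);P=P[ok]
    for z0,z1 in((0,.012),(.012,.017),(.02,.05),(.05,.083),(.085,.1),(.1,.12),(.12,.14),(.14,.165),(.165,.18)):
        m=(P[:,2]>z0)&(P[:,2]<z1);
        if m.sum()>5: print(n,z0,m.sum(),P[m].mean(0),np.percentile(P[m],2,axis=0),np.percentile(P[m],98,axis=0))
# roll: surface points
for n,b in(('side',(285,165,375,240)),('top',(290,185,365,225))):
    P,px,ok=cloud(n,D[n],b);P=P[ok];np.save(n+'_roll.npy',P);print(n,len(P),np.percentile(P[:,2],[5,50,95,100]))
E
```

```text
side [-0.0223  0.6698  0.6086]
top [ 0.3846 -0.0055  1.4357]
ringL (array([0.5573, 0.0205, 0.1052]), np.float64(0.0012641653354231444)) ringR (array([ 0.5463, -0.0995,  0.1066]), np.float64(0.0015069226334536807))
side 0 2459 [0.4986 0.2128 0.0023] [0.3732 0.0775 0.    ] [0.6577 0.329  0.0115]
side 0.012 1085 [0.4316 0.2742 0.0143] [0.3889 0.0722 0.0122] [0.5799 0.3216 0.0165]
side 0.02 368 [0.4417 0.2544 0.0338] [0.4111 0.0698 0.0205] [0.5701 0.2995 0.0492]
side 0.05 357 [0.4197 0.2892 0.0667] [0.411  0.2685 0.0508] [0.4394 0.2994 0.0822]
side 0.085 193 [0.4225 0.2879 0.0918] [0.4124 0.2675 0.0851] [0.4398 0.2977 0.0997]
side 0.1 222 [0.4232 0.2868 0.1098] [0.4113 0.2654 0.1004] [0.44   0.2968 0.1194]
side 0.12 245 [0.4225 0.2868 0.1302] [0.4106 0.2647 0.1205] [0.4396 0.2974 0.1396]
side 0.14 313 [0.4224 0.287  0.1527] [0.4108 0.2652 0.1406] [0.4392 0.2977 0.1645]
side 0.165 257 [0.4277 0.2818 0.1695] [0.4116 0.2654 0.1653] [0.4442 0.2963 0.1719]
top 0 690 [0.431  0.2914 0.0039] [0.3773 0.2272 0.0001] [0.4864 0.3515 0.0116]
top 0.012 301 [0.4304 0.2704 0.0145] [0.3914 0.239  0.0121] [0.4743 0.311  0.0168]
top 0.02 42 [0.4337 0.266  0.0308] [0.4004 0.2482 0.0201] [0.471  0.2908 0.0484]
top 0.05 27 [0.427  0.2656 0.0693] [0.4141 0.2578 0.0528] [0.4508 0.2761 0.0825]
top 0.085 36 [0.435  0.2649 0.0903] [0.4166 0.2586 0.0854] [0.451  0.2741 0.097 ]
top 0.1 26 [0.432  0.2666 0.1098] [0.416  0.2602 0.1012] [0.4512 0.2764 0.1195]
top 0.12 22 [0.432  0.2674 0.1309] [0.4154 0.2603 0.1218] [0.4504 0.2777 0.1382]
top 0.14 37 [0.4316 0.2679 0.1527] [0.4145 0.2606 0.1408] [0.4512 0.2785 0.1649]
top 0.165 143 [0.4333 0.2777 0.1713] [0.4164 0.2621 0.1659] [0.4514 0.2926 0.1762]
side 6723 [-0.0015  0.055   0.1084  0.1508]
top 2982 [0.0103 0.1007 0.1125 0.1181]
```

```bash
python3 - <<'E'
from h import *
np.set_printoptions(precision=4,suppress=True)
d={n:np.load(n+'_d.npy') for n in('side','top')}
for n,b in(('side',(235,235,300,350)),('top',(185,230,230,270))):
    P,px,ok=cloud(n,d[n],b);
    # top face
    m=ok&(P[:,2]>.167);hull=cv2.convexHull((P[m][:,:2]*1000).astype(np.float32));print(n,'top rect mm',cv2.minAreaRect(hull),np.median(P[m][:,2]))
    # grip box walls: fit 2D box (34x26) to wall points z .1-.16
    m=ok&(P[:,2]>.1)&(P[:,2]<.163);Q=P[m][:,:2];Q=Q[np.linalg.norm(Q-[.431,.28],axis=1)<.035]
    def f(p):
        c,s=np.cos(p[2]),np.sin(p[2]);q=(Q-p[:2])@np.array([[c,-s],[s,c]])
        a=np.abs(q)-[.017,.013];return np.where(a.max(1)>0,np.linalg.norm(np.maximum(a,0),axis=1),a.max(1))
    best=min((least_squares(f,[.431,.28,t],loss='soft_l1',f_scale=.001) for t in np.radians(range(-90,90,15))),key=lambda r:r.cost)
    print(n,'box',best.x[:2],np.degrees(best.x[2])%180,np.abs(best.fun).mean(),len(Q))
    # tube fit
    m=ok&(P[:,2]>.025)&(P[:,2]<.083);Q2=P[m];Q2=Q2[np.linalg.norm(Q2[:,:2]-[.431,.28],axis=1)<.03][:,:2]
    r=least_squares(lambda p:np.linalg.norm(Q2-p,axis=1)-.02,[.431,.28],loss='soft_l1',f_scale=.001);print(n,'tube',r.x,np.abs(r.fun).mean())
# roll
def cyl(P,x0):
    def g(p,Q):
        a=np.array([np.sin(p[1]),np.cos(p[1])]) # axis dir ~ (−,1)
        off=(Q[:,0]-p[0])*a[1]-(Q[:,1]+.04)*a[0]
        return np.hypot(off,Q[:,2]-p[2])-.04
    Q=P
    p=np.array([.57,.09,.07])
    for it in range(6):
        k=np.abs(g(p,P))<(.01 if it<3 else .004);
        a=np.array([np.sin(p[1]),np.cos(p[1])]);al=(P[:,0]-p[0])*a[0]+(P[:,1]+.04)*a[1]
        Q=P[k&(np.abs(al)<.085)&(P[:,2]>.06)]
        p=least_squares(g,p,args=(Q,),loss='soft_l1',f_scale=.001).x
    return p,len(Q),np.abs(g(p,Q)).mean()
for n in('side','top'): print(n,'cyl x@y=-.04, yaw, z',cyl(np.load(n+'_roll.npy'),.57))
# network on probe class collar/pulley & ends: ring fine-crops
for n,b in(('side',(295,165,365,215)),('top',(290,190,362,222))):
    p,_=env.capture(n);cv2.imwrite(f'pics/{n}_rings.png',cv2.resize(p[b[1]:b[3],b[0]:b[2]],None,fx=10,fy=10,interpolation=cv2.INTER_CUBIC))
E
```

```text
side top rect mm ((429.0840759277344, 280.0840148925781), (32.84612274169922, 26.793678283691406), 25.25627899169922) 0.17025351956908547
side box [0.4311 0.2794] 25.04098605802938 0.0006607383728440292 750
side tube [0.4316 0.279 ] 0.0006398132421102304
top top rect mm ((433.88079833984375, 277.7716064453125), (33.89436340332031, 26.856653213500977), 25.58654022216797) 0.17182149725961104
top box [0.4337 0.2784] 25.683557187948683 0.0003513717813070423 82
top tube [0.4332 0.28  ] 0.000835717996458723
side cyl x@y=-.04, yaw, z (array([0.5619, 0.0931, 0.0693]), 1847, np.float64(0.0009764162668390243))
top cyl x@y=-.04, yaw, z (array([0.5655, 0.0926, 0.071 ]), 1715, np.float64(0.0014391138933957319))
```

View pics/side_rings.png

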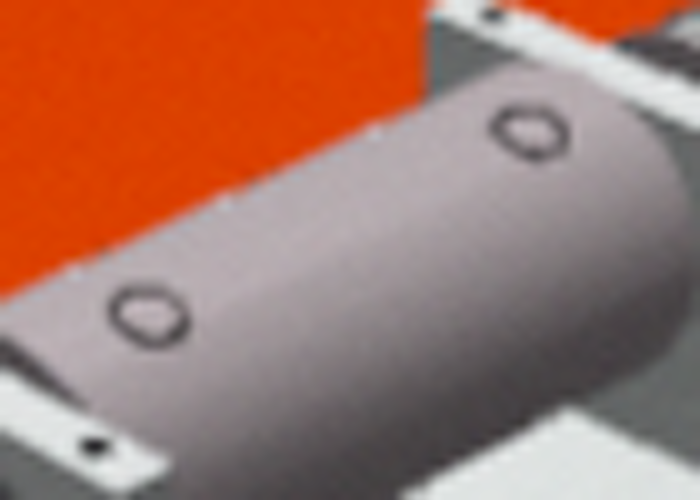

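View pics/top_rings.png

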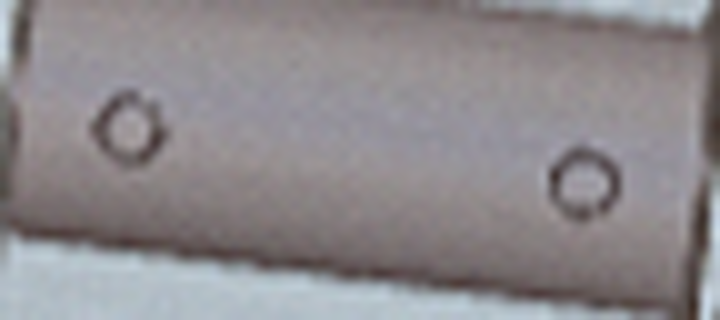

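```bash
python3 - <<'E'
from h import *
np.set_printoptions(precision=4,suppress=True)
px={'side':[[309.4,196.2],[347.6,177.7]],'top':[[302.5,202.4],[348.0,208.0]]}
fit={'side':(.5619,.0931,.0693),'top':(.5655,.0926,.0710)}
for n in px:
    x0,yaw,zc=fit[n];a=np.array([np.sin(yaw),np.cos(yaw),0]);c=np.array([x0,-.04,zc])
    o,v=ray(n,px[n])
    for vv in v:
        w=o-c;wp=w-a*(w@a);vp=vv-a*(vv@a);A=vp@vp;B=2*wp@vp;C=wp@wp-.0016
        t=(-B-np.sqrt(B*B-4*A*C))/2/A;p=o+t*vv;q=p-c;r=q-a*(q@a)
        h=np.array([a[1],-a[0],0]);print(n,p,'along',q@a,'lean deg toward -x',np.degrees(np.arctan2(-r@h,r[2])))
print(tri(px['side'][0],px['top'][0]),tri(px['side'][1],px['top'][1]))
d={n:np.load(n+'_d.npy') for n in('side','top')}
for n,b in(('side',(314,233,338,306)),('top',(236,254,256,272))):
    P,q,ok=cloud(n,d[n],b);P=P[ok];m=P[:,2]>.03;print('yellow',n,P[m].min(0),P[m].max(0),np.median(P[m],axis=0))
E
```

```text
side [0.5569 0.0219 0.1078] along 0.06115566049054621 lean deg toward -x 15.591339969780224
side [ 0.5458 -0.0984  0.1079] along -0.05969129752117839 lean deg toward -x 15.436203594958473
top [0.5588 0.0222 0.109 ] along 0.06129677754870556 lean deg toward -x 18.052421417835554
top [ 0.5474 -0.0978  0.1089] along -0.05925574038528298 lean deg toward -x 18.49533958012304
(array([0.5583, 0.0217, 0.1073]), np.float64(0.0018394353104062892)) (array([ 0.5468, -0.0984,  0.1076]), np.float64(0.0017579437072962698))
yellow side [0.3739 0.1528 0.03  ] [0.409  0.185  0.1508] [0.3859 0.1769 0.1093]
yellow top [0.3803 0.1495 0.0652] [0.4141 0.1795 0.1584] [0.3965 0.1612 0.1486]
```

```bash
python3 -m inch '[[0,0,0,-26.7,-2.2,-30.7,-1],[0,0,0,-26.7,-2.2,-30.7,-1],[0,0,0,-26.7,-2.2,-30.7,-1],[0,0,0,-26.7,-2.2,-30.7,-1],[0,0,0,-26.7,-2.2,-30.7,-1],[0,0,0,-26.7,-2.2,-30.7,-1],[0,0,0,-26.7,-2.2,-30.7,-1],[0,0,0,-26.7,-2.2,-30.7,-1],[0,0,0,-26.7,-2.2,-30.7,-1]]' 40
python3 -m inch '[[0,-7,0,0,0,0,-1],[0,-7,0,0,0,0,-1],[0,-7,0,0,0,0,-1],[0,-7,0,0,0,0,-1],[0,-7,0,0,0,0,-1],[0,-7,0,0,0,0,-1],[0,-7,0,0,0,0,-1],[0,-1,0,0,0,0,-1],[0,0,0,0,0,0,-1]]'
python3 -c "
from rig import env
print(env.sense()['joint_positions'],env.sense()['contact_force'])"
```

```text
time_s: 2.15
tool_pos: [0.4331, 0.2777, 0.2686]
tool_rot: [[0.417, 0.001, -0.909], [0.909, 0.001, 0.417], [0.001, -1.0, -0.0]]
contact_force: [0.4, -0.3, -0.1]
width: 0.0851
time_s: 2.9
tool_pos: [0.4326, 0.2796, 0.2682]
tool_rot: [[-0.426, 0.0, -0.905], [0.905, 0.0, -0.426], [0.0, -1.0, -0.0]]
contact_force: [-0.1, -0.9, -0.1]
width: 0.0853
[-36.28458953  10.887577    -1.48056222 107.88204205   0.31073462
  61.22141179  77.30371693] [-0.05653615 -0.92621868 -0.1061866 ]
```

```bash
python3 - <<'E'
from h import *
for n in('side','top'):
    p,d=env.capture(n)
    for P,c in(([.4325,.279,.172],(0,255,0)),([.4325,.279,.085],(0,255,0)),([.4325,.2795,.2512],(255,255,0))):
        u=proj(n,np.array(P)*1.0)[0];cv2.circle(p,tuple(np.round(u).astype(int)),1,c,-1)
    u=proj(n,np.array([.4325,.279,.2]))[0].astype(int)
    x,y=max(u[0]-80,0),max(u[1]-100,0)
    cv2.imwrite(f'pics/{n}1.png',cv2.resize(p[y:y+180,x:x+170],None,fx=3.2,fy=3.2,interpolation=cv2.INTER_CUBIC))
E
```

```text
(no output)
```

View pics/side1.png

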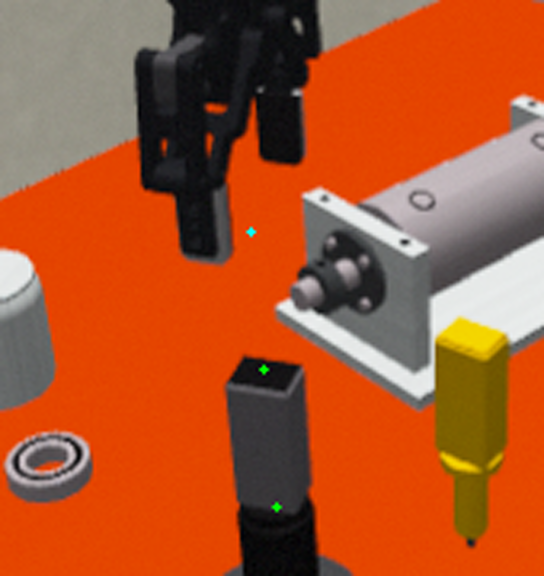

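View pics/top1.png

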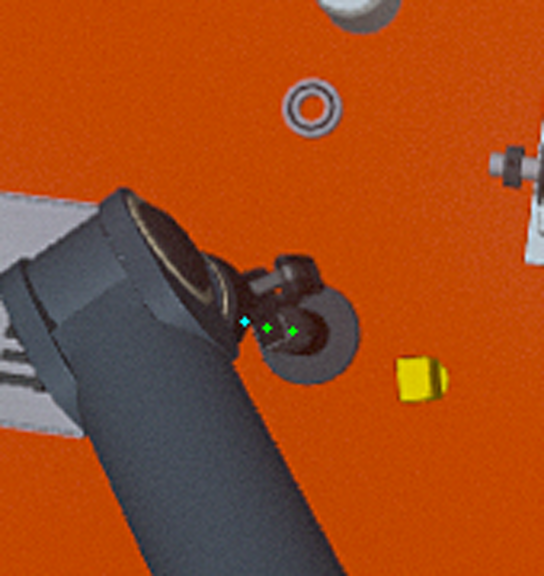

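```bash
python3 -m inch '[[0,0,0,0,25,0,-1],[0,0,0,0,25,0,-1],[0,0,0,0,25,0,-1],[0,0,0,0,25,0,-1],[0,0,0,0,20,0,-1],[0,0,0,0,10,0,-1],[0,0,0,0,0,0,-1]]' 40
python3 -m inch '[[0,0,0,0,0,0,1],[0,0,0,0,0,0,1],[0,0,0,0,0,0,1],[0,0,0,0,0,0,1],[0,0,0,0,0,0,1],[0,0,0,0,0,0,1],[0,0,0,0,0,0,1],[0,0,0,0,0,0,1],[0,0,0,0,0,0,1],[0,0,0,0,0,0,1]]' 60
```

```text
time_s: 3.58
tool_pos: [0.4314, 0.2788, 0.1361]
tool_rot: [[-0.427, -0.004, -0.904], [0.904, -0.003, -0.427], [-0.001, -1.0, 0.004]]
contact_force: [-0.5, 0.7, -0.4]
width: 0.0855
time_s: 4.42
tool_pos: [0.4331, 0.2798, 0.1391]
tool_rot: [[-0.427, 0.001, -0.904], [0.904, 0.001, -0.427], [0.0, -1.0, -0.002]]
contact_force: [-0.2, -1.7, 6.2]
width: 0.0255
```

```bash
python3 -m inch '[[0,0,0,0,-8,0,1],[0,0,0,0,-15,0,1],[0,0,0,0,-20,0,1],[0,0,0,0,-22,0,1],[0,0,0,0,-22,0,1],[0,0,0,0,-22,0,1],[0,0,0,0,-22,0,1],[0,0,0,0,-20,0,1],[0,0,0,0,0,0,1],[0,0,0,0,0,0,1]]'
python3 - <<'E'
from h import *
s=env.sense();print(s['joint_positions'],s['width'],s['contact_force'])
for n in('side','top'):
    p,d=env.capture(n);np.save(n+'_d2.npy',d)
    cv2.imwrite(f'pics/{n}2.png',p)
E
```

```text
time_s: 5.25
tool_pos: [0.4325, 0.2797, 0.2896]
tool_rot: [[-0.428, 0.001, -0.904], [0.904, 0.001, -0.428], [0.0, -1.0, -0.001]]
contact_force: [-0.0, 0.1, -3.4]
width: 0.0254
[-36.3323735    9.78598421  -1.42651387 106.28456807   0.26174374
  63.84695597  77.46479094] 0.02537695604933336 [-0.04244561  0.05102017 -3.42505366]
```

View pics/side2.png

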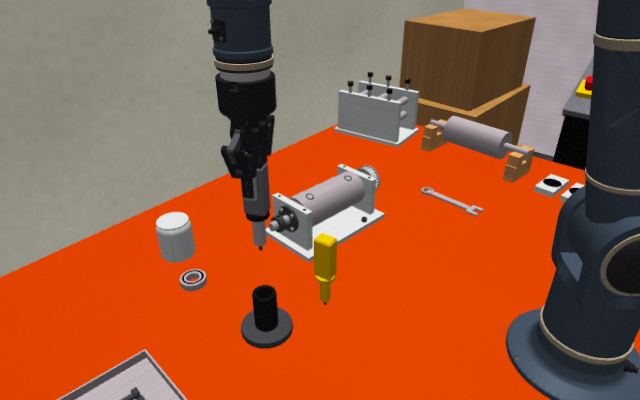

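```bash
python3 -m inch '[[0,0,0,-20,0,4,1],[0,0,0,-33,-1.3,6,1],[0,0,0,-34,-1.3,6,1],[0,0,0,-34,-1.3,6,1],[0,0,0,-34,-1.3,6,1],[0,0,0,-34,-1.3,6,1],[0,0,0,-34,-1.3,6,1],[0,0,0,-34,-1.3,7,1],[0,0,0,0,0,0,1]]'
python3 -m inch '[[-3.65,0,2.17,0,0,0,1],[-3.65,0,2.17,0,0,0,1],[-3.65,0,2.17,0,0,0,1],[-3.65,0,2.17,0,0,0,1],[0,0,0,0,0,0,1],[0,0,0,0,0,0,1]]'
cat > look.py <<'E'
import sys
from h import *
np.set_printoptions(precision=4,suppress=True)
tag=sys.argv[1]; spot={'L':np.array([.558,.022,.108]),'R':np.array([.5467,-.098,.1077])}[sys.argv[2]]
yaw,th=.093,np.radians(17);h=np.array([np.cos(yaw),-np.sin(yaw),0]);n=-np.sin(th)*h+np.cos(th)*np.array([0,0,1])
s=env.sense();R=np.array(s['tool_rot']);p=np.array(s['tool_pos']);tip=p+R[:,1]*.118
print('t',s['time_s'],'pos',p,'q',s['joint_positions'],'w',s['width'],'F',s['contact_force'],'F.n',np.array(s['contact_force'])@n)
print('angle',np.degrees(np.arccos(-R[:,1]@n)),'tip',tip,'height over spot',(tip-spot)@n)
print('tip->spot tool mm',1000*R.T@(spot-tip),'fix rotvec deg(tool)',np.degrees(R.T@np.cross(R[:,1],-n)))
for c in('side','top'):
    im,_=env.capture(c);u=proj(c,np.array([tip,spot,p]));print(c,u.ravel())
    x,y=(u[1]-[40,50]).astype(int)
    cv2.imwrite(f'pics/{c}_{tag}.png',cv2.resize(im[y:y+80,x:x+80],None,fx=7,fy=7,interpolation=cv2.INTER_CUBIC));print('crop origin',x,y)
E
python3 look.py a L
```

```text
time_s: 6.1
tool_pos: [0.5003, 0.0187, 0.2969]
tool_rot: [[-0.417, -0.002, -0.909], [0.909, -0.005, -0.417], [-0.004, -1.0, 0.004]]
contact_force: [-0.4, -0.7, -1.6]
width: 0.0253
time_s: 6.6
tool_pos: [0.4984, 0.0273, 0.2968]
tool_rot: [[-0.407, 0.287, -0.867], [0.902, -0.028, -0.432], [-0.148, -0.958, -0.247]]
contact_force: [1.0, 0.1, -2.0]
width: 0.0252
t 6.6 pos [0.4984 0.0273 0.2968] q [-19.3775  -0.1711   8.7429 118.0558   6.4011  46.1776 100.9411] w 0.025225650532594682 F [ 0.9992  0.1423 -1.9999] F.n -2.199516067044227
angle 0.2662138226460602 tip [0.5323 0.0241 0.1838] height over spot 0.0800557691663381
tip->spot tool mm [-1.1466 80.0432 -2.6689] fix rotvec deg(tool) [-0.2495 -0.      0.0928]
side [317.2677 168.0563 308.973  195.9827 329.5927 119.5475]
crop origin 268 145
top [300.8937 209.05   302.5654 202.7638 297.9775 218.021 ]
crop origin 262 152
```

Joints are comfortable. I'll descend 60 mm along the tool (2 cm above), with the small sideways fix, and look.

```bash
python3 -m inch '[[0,0,0,-0.3,12,-0.7,1],[0,0,0,-0.3,18,-0.7,1],[0,0,0,-0.3,18,-0.7,1],[0,0,0,-0.3,12,-0.6,1],[0,0,0,0,0,0,1],[0,0,0,0,0,0,1],[0,0,0,0,0,0,1]]'
python3 look.py b L
```

```text
time_s: 7.28
tool_pos: [0.521, 0.0257, 0.2422]
tool_rot: [[-0.405, 0.291, -0.867], [0.902, -0.028, -0.431], [-0.149, -0.956, -0.252]]
contact_force: [1.4, -0.0, -2.6]
width: 0.0253
t 7.2833 pos [0.521  0.0257 0.2422] q [-18.6456   5.477    9.3847 120.0952   5.5131  38.1617 102.0213] w 0.02529414788083202 F [ 1.446  -0.0009 -2.5687] F.n -2.877410808826915
angle 0.02368183077978319 tip [0.5554 0.0224 0.1294] height over spot 0.021245791122306287
tip->spot tool mm [ 1.7469 21.2451  3.2852] fix rotvec deg(tool) [-0.0011 -0.     -0.0237]
side [309.6269 187.697  308.973  195.9827 320.9655 143.1629]
crop origin 268 145
top [302.2322 202.6924 302.5654 202.7638 299.5802 210.8567]
crop origin 262 152
```

View pics/side_b.png

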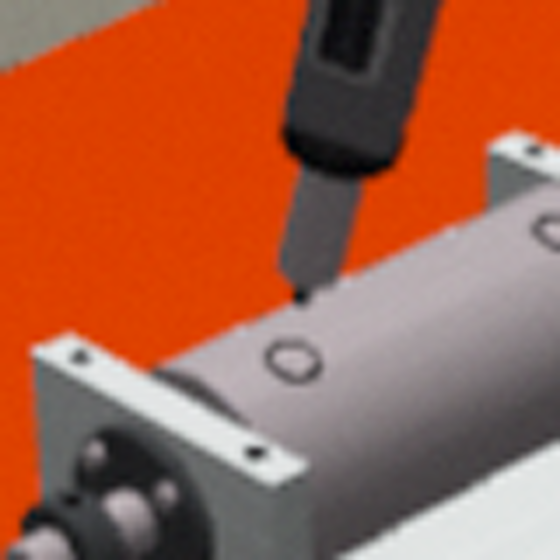

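View pics/top_b.png

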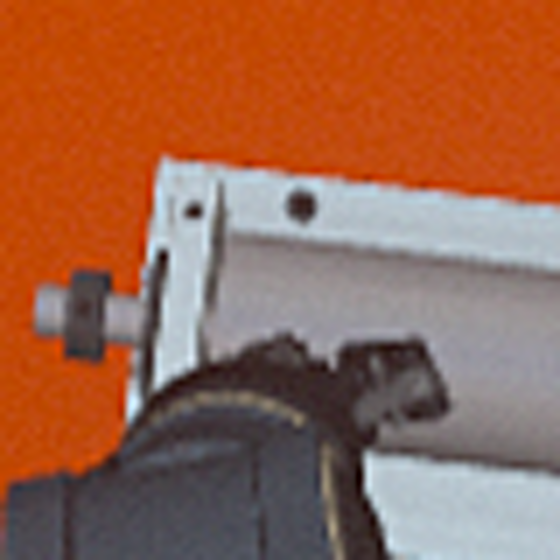

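```bash
python3 -m inch '[[0,0,0,0.6,4,1.1,1],[0,0,0,0.6,5,1.1,1],[0,0,0,0.5,4,1.1,1],[0,0,0,0,4,0,1],[0,0,0,0,0,0,1],[0,0,0,0,0,0,1],[0,0,0,0,0,0,1],[0,0,0,0,0,0,1]]'
python3 look.py c L
```

```text
time_s: 8.05
tool_pos: [0.5218, 0.0253, 0.2245]
tool_rot: [[-0.405, 0.291, -0.867], [0.902, -0.027, -0.431], [-0.149, -0.956, -0.252]]
contact_force: [-1.0, -0.4, -2.0]
width: 0.0255
t 8.05 pos [0.5218 0.0253 0.2245] q [-18.4835   6.8569   9.4154 121.2418   5.377   35.6368 102.0991] w 0.0255364188380676 F [-1.0248 -0.3642 -1.9545] F.n -1.580698798761623
angle 0.016253003990737157 tip [0.5562 0.0221 0.1117] height over spot 0.004047225350910214
tip->spot tool mm [-0.2628  4.0473 -0.6063] fix rotvec deg(tool) [ 0.0003  0.     -0.0163]
side [309.557  194.7783 308.973  195.9827 320.7756 151.2927]
crop origin 268 145
top [302.4879 203.2642 302.5654 202.7638 299.9051 211.3634]
crop origin 262 152
```

View pics/side_c.png

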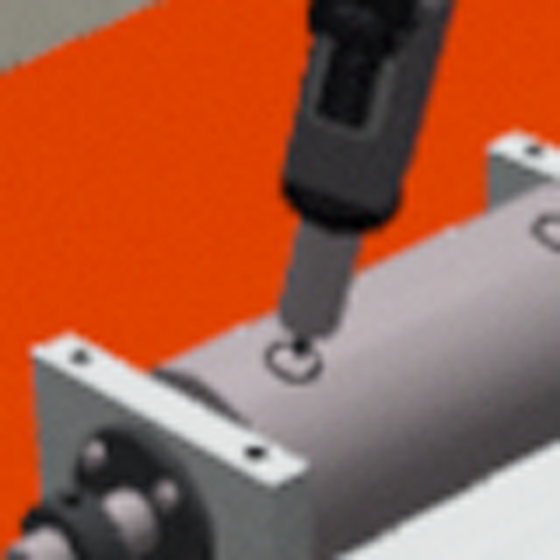

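```bash
python3 -m inch '[[0,0,0,0,2,0,1],[0,0,0,0,1,0,1],[0,0,0,0,0,0,1],[0,0,0,0,0,0,1]]' | grep -E "force|pos:"
python3 -m inch '[[0,0,0,0,1,0,1],[0,0,0,0,1,0,1],[0,0,0,0,0,0,1],[0,0,0,0,0,0,1]]'| grep -E "force|pos:"
python3 -m inch '[[0,0,0,0,1,0,1],[0,0,0,0,1,0,1],[0,0,0,0,0,0,1],[0,0,0,0,0,0,1],[0,0,0,0,0,0,1]]'| grep -E "force|pos:"
python3 look.py d L
```

```text
tool_pos: [0.5225, 0.0252, 0.2213]
contact_force: [-0.1, -0.2, -2.2]
tool_pos: [0.5232, 0.0252, 0.2197]
contact_force: [-1.8, 0.3, 0.5]
tool_pos: [0.5238, 0.0251, 0.2177]
contact_force: [-1.3, -0.5, 1.4]
t 9.2333 pos [0.5238 0.0251 0.2177] q [-18.3702   7.5714   9.4339 121.4721   5.2466  34.7045 102.2371] w 0.02561959313086521 F [-1.2519 -0.4787  1.4159] F.n 1.70544847214096
angle 0.02032597704114204 tip [0.5581 0.0219 0.1049] height over spot -0.003031848811712859
tip->spot tool mm [-0.3205 -3.032  -0.7694] fix rotvec deg(tool) [-0.0159 -0.     -0.0127]
side [309.0032 197.215  308.973  195.9827 320.1048 154.1412]
crop origin 268 145
top [302.634  202.8878 302.5654 202.7638 300.077  210.8913]
crop origin 262 152
```

```bash
python3 -m inch '[[0,0,0,0,1,0,1],[0,0,0,0,1,0,1],[0,0,0,0,0,0,1],[0,0,0,0,0,0,1],[0,0,0,0,0,0,1],[0,0,0,0,0,0,1]]'| grep -E "force|pos:"
python3 look.py e L
for i in 1 2; do python3 -m inch '[[0,0,0,0,0,0,1],[0,0,0,0,0,0,1],[0,0,0,0,0,0,1],[0,0,0,0,0,0,1],[0,0,0,0,0,0,1],[0,0,0,0,0,0,1],[0,0,0,0,0,0,1],[0,0,0,0,0,0,1],[0,0,0,0,0,0,1],[0,0,0,0,0,0,1]]'| grep -E "force|pos:|time"; done
```

```text
tool_pos: [0.5243, 0.0251, 0.2158]
contact_force: [-2.5, -0.2, 3.0]
t 9.8333 pos [0.5243 0.0251 0.2158] q [-18.3366   7.7735   9.4398 121.5353   5.2061  34.4322 102.2794] w 0.025616199816831175 F [-2.4907 -0.1684  2.9856] F.n 3.575690151013718
angle 0.016686582970513602 tip [0.5587 0.0218 0.103 ] height over spot -0.0050218338639005915
tip->spot tool mm [-0.3075 -5.0219 -0.7558] fix rotvec deg(tool) [-0.0102  0.     -0.0132]
side [308.8263 197.8786 308.973  195.9827 319.9027 154.9234]
crop origin 268 145
top [302.6757 202.758  302.5654 202.7638 300.1282 210.7409]
crop origin 262 152
time_s: 10.77
tool_pos: [0.5243, 0.0251, 0.2157]
contact_force: [-2.5, 0.4, 3.3]
time_s: 11.6
tool_pos: [0.5243, 0.0251, 0.2157]
contact_force: [-0.7, -0.2, 2.5]
```

View pics/side_e.png

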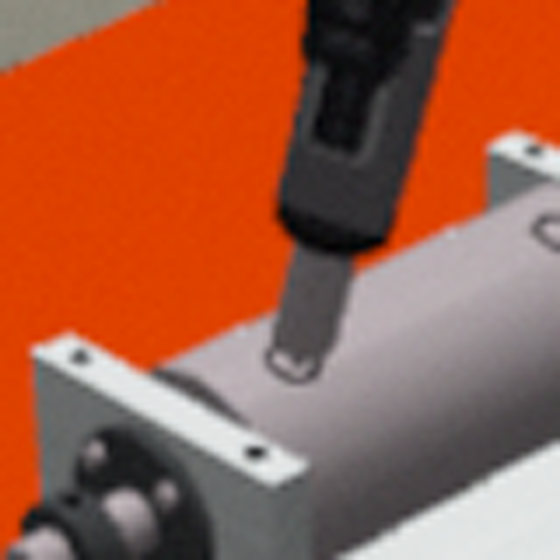

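```bash
python3 - <<'E'
import cv2,numpy as np
a=cv2.imread('pics/side_c.png');e=cv2.imread('pics/side_e.png')
f=lambda i:cv2.resize(i[290:400,240:370],None,fx=3,fy=3,interpolation=cv2.INTER_CUBIC)
cv2.imwrite('pics/ce.png',np.hstack([f(a),f(e)]))
E
```

```text
(no output)
```

View pics/ce.png

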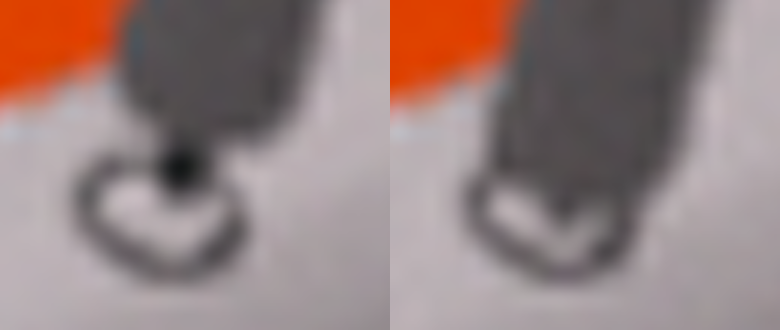

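```bash
python3 -m inch '[[0,0,0,0,0,0,1],[0,0,0,0,0,0,1],[0,0,0,0,0,0,1],[0,0,0,0,0,0,1],[0,0,0,0,0,0,1],[0,0,0,0,0,0,1],[0,0,0,0,-5,0,1],[0,0,0,0,-10,0,1],[0,0,0,0,-10,0,1]]' | grep -E "force|pos:|time"
python3 -m inch '[[0,0,0,-10,0,6,1],[0,0,0,-17,0,10,1],[0,0,0,-17,0,10,1],[0,0,0,-17,0,10,1],[0,0,0,-17,0,10,1],[0,0,0,-17,0,10,1],[0,0,0,-9,0,5,1],[0,0,0,0,0,0,1],[0,0,0,0,0,0,1],[0,0,0,0,0,0,1]]' | grep -E "force|pos:|time"
python3 look.py f R
```

```text
time_s: 12.35
tool_pos: [0.516, 0.0256, 0.2394]
contact_force: [0.7, -0.2, -1.2]
time_s: 13.18
tool_pos: [0.5062, -0.0932, 0.24]
contact_force: [-0.1, 0.5, -1.8]
t 13.1833 pos [ 0.5062 -0.0932  0.24  ] q [ -7.8972   4.7786  14.6853 121.3097  -2.6528  37.1181 123.8299] w 0.02552593399613932 F [-0.1209  0.4819 -1.8227] F.n -1.694750184969571
angle 0.03828815027873164 tip [ 0.5405 -0.0964  0.1271] height over spot 0.02044103596273433
tip->spot tool mm [-1.1043 20.4403  0.2405] fix rotvec deg(tool) [-0.0031  0.      0.0382]
side [349.1066 171.1877 347.1525 177.7059 362.7271 128.5828]
crop origin 307 127
top [347.888  209.7734 348.0266 208.3168 349.709  218.5983]
crop origin 308 158
```

View pics/side_f.png

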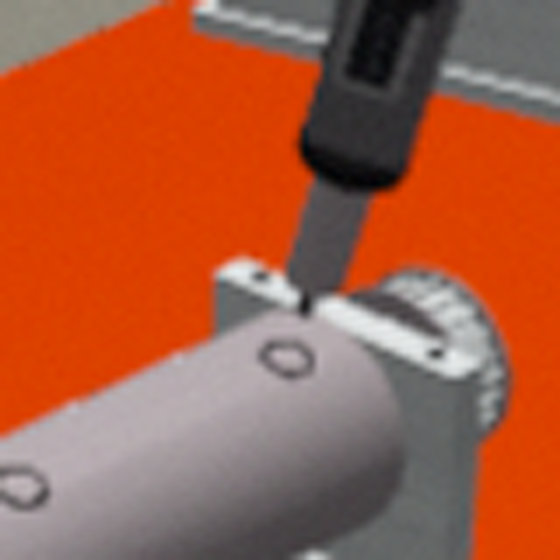

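```bash
python3 -m inch '[[0,0,0,0,4,0,1],[0,0,0,0,5,0,1],[0,0,0,0,4,0,1],[0,0,0,0,3,0,1],[0,0,0,0,0,0,1],[0,0,0,0,0,0,1],[0,0,0,0,0,0,1],[0,0,0,0,0,0,1]]'| grep -E "force|pos:|time"
python3 look.py g R
```

```text
time_s: 13.95
tool_pos: [0.511, -0.0949, 0.2247]
contact_force: [-0.8, 0.2, -2.2]
t 13.95 pos [ 0.511  -0.0949  0.2247] q [ -7.5547   6.4533  14.705  121.8349  -3.5745  34.9682 124.7516] w 0.025479945414660747 F [-0.7999  0.1795 -2.2042] F.n -1.8701248422251544
angle 0.022357962663139958 tip [ 0.5454 -0.0981  0.1118] height over spot 0.0043198412467142355
tip->spot tool mm [ 0.2021  4.3197 -0.1615] fix rotvec deg(tool) [-0.0098  0.     -0.0201]
side [347.6911 176.2654 347.1525 177.7059 361.0296 134.5684]
crop origin 307 127
top [348.1808 208.6288 348.0266 208.3168 349.9579 217.2441]
crop origin 308 158
```

View pics/side_g.png

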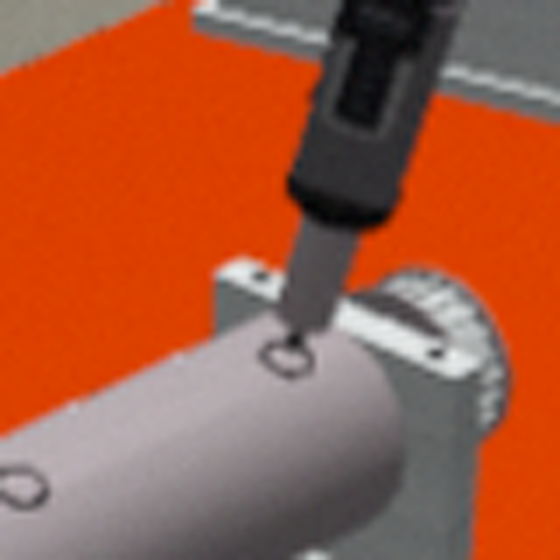

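```bash
python3 -m inch '[[0,0,0,0,2,0,1],[0,0,0,0,2,0,1],[0,0,0,0,1,0,1],[0,0,0,0,1,0,1],[0,0,0,0,0,0,1],[0,0,0,0,0,0,1]]'| grep -E "force|pos:|time"
python3 -m inch '[[0,0,0,0,1,0,1],[0,0,0,0,1,0,1],[0,0,0,0,0,0,1],[0,0,0,0,0,0,1]]'| grep -E "force|pos:|time"
python3 -m inch '[[0,0,0,0,1,0,1],[0,0,0,0,0.4,0,1],[0,0,0,0,0,0,1],[0,0,0,0,0,0,1],[0,0,0,0,0,0,1],[0,0,0,0,0,0,1],[0,0,0,0,0,0,1],[0,0,0,0,0,0,1]]'| grep -E "force|pos:|time"
python3 look.py i R
python3 - <<'E'
import cv2
cv2.imwrite('pics/i_zoom.png',cv2.resize(cv2.imread('pics/side_i.png')[270:410,220:370],None,fx=4,fy=4,interpolation=cv2.INTER_CUBIC))
E
```

```text
time_s: 14.55
tool_pos: [0.5129, -0.095, 0.219]
contact_force: [-1.4, 0.3, 0.4]
time_s: 14.88
tool_pos: [0.5135, -0.0951, 0.2171]
contact_force: [-1.0, -0.6, 2.1]
time_s: 15.55
tool_pos: [0.5138, -0.0951, 0.2157]
contact_force: [-1.3, -0.2, 3.0]
t 15.55 pos [ 0.5138 -0.0951  0.2157] q [ -7.3501   7.4429  14.6163 122.1263  -4.1496  33.7232 125.2916] w 0.02555457433106016 F [-1.3233 -0.2228  3.0422] F.n 3.288434547112026
angle 0.02311152482047317 tip [ 0.5482 -0.0983  0.1028] height over spot -0.005105688949465086
tip->spot tool mm [ 0.1818 -5.1058 -0.0992] fix rotvec deg(tool) [-0.0028  0.     -0.0229]
side [346.6798 179.335  347.1525 177.7059 359.8653 138.133 ]
crop origin 307 127
top [348.0356 207.9865 348.0266 208.3168 349.7857 216.4819]
crop origin 308 158
```

View pics/i_zoom.png

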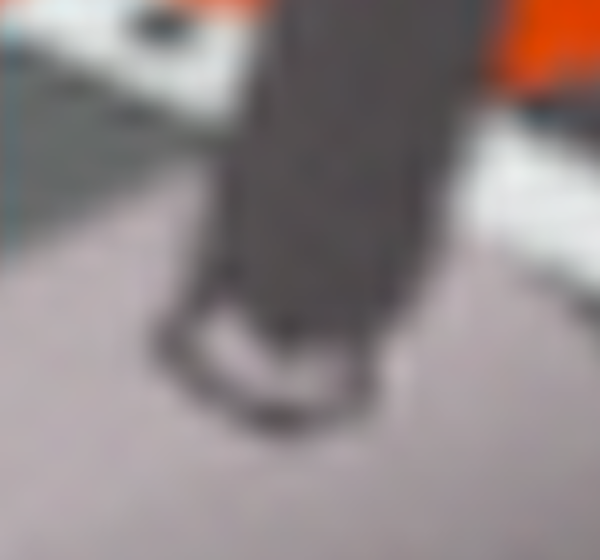

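```bash
for i in 1 2; do python3 -m inch '[[0,0,0,0,0,0,1],[0,0,0,0,0,0,1],[0,0,0,0,0,0,1],[0,0,0,0,0,0,1],[0,0,0,0,0,0,1],[0,0,0,0,0,0,1],[0,0,0,0,0,0,1],[0,0,0,0,0,0,1],[0,0,0,0,0,0,1],[0,0,0,0,0,0,1]]'| grep -E "force|pos:|time|width"; done; python3 -c "
from rig import env
print(env.finish_job())"
```

```text
time_s: 16.48
tool_pos: [0.5138, -0.0951, 0.2156]
contact_force: [-0.2, -0.2, 3.0]
width: 0.0256
time_s: 17.32
tool_pos: [0.5137, -0.0951, 0.2156]
contact_force: [-0.8, -0.5, 3.1]
width: 0.0253
the job is handed in; nothing more can be done
None
```

I took the grey probe from its stand and pressed it square on the ringed spot at the collar end. That is the end away from the pulley, and I held it there still for a bit over 2 s. I then carried it to the pulley-end spot and handed the job in at 17.3 s with it still gripped and pressed there.

- **Depth and force:** by arm position the tip was about 5 mm in at both ends. The force reading came to about 5–5.5 N of contact once the probe's weight was taken off.
- **Angle:** the probe's axis was within 0.1° of the surface direction I measured. The two cameras gave leans of 15.5° and 18.3°, so I used 17°; that leaves an uncertainty of about 1.5° (0.03 rad), against a limit of 0.15 rad.
- **Tip position:** the side camera shows the tip inside the ring, about 1–1.5 mm from its centre, at both ends. The top camera's view was blocked by the arm, so I could not check it from there.
- **Camera disagreement:** the two cameras differed by 2–4 mm on absolute position. I averaged them, then checked the tip against each ring in the side picture.
- **Other objects:** my moves stayed clear of the tin, wrench, bearing and yellow look-alike. I did not measure their positions again afterwards.

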